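Centre the tasting pot on its riser

ROBOT

A 6-joint arm with a two-finger parallel gripper is mounted at the origin on the work surface. World frame = base frame: x ahead of the robot, y to its left, z up, the work surface at z = 0. Lengths are in m, angles in rad, forces in N, time in s.
With the tool pointing down it reaches from about 0.375 to 0.925 m from the base axis. Payload 5.7 kg.
Tool frame: the origin (TCP) lies at the very end of the fingers, on their centre line; the grasp point (between the pads) lies 19 mm behind it; z points along the fingers, y is the direction in which the jaws open and shut (so a half turn about z gives the same grasp; the last joint's range is limited). The gripper opens to 85 mm and grips with 20 to 120 N. Pads are 22 mm wide; open, the fingers measure 114 mm over their backs; the gripper's body (76 mm by 85 mm) begins 54 mm behind the grasp point. The pads swing forward as they close: fully open they stand 13 mm farther back than shut.
Start: joints at [1.23, 0.359, 1.51, -0, 1.272, -0.115], TCP at [0.134, 0.585, 0.231] pointing down, gripper open.
Joint ranges: [-2.97, 2.97], [-1.01, 2.36], [0.21, 2.38], [-0.96, 4.11], [0.2, 2.71], [-2.98, 2.98]. Speed limits (rad/s): [2.39, 2.39, 3.14, 3.14, 3.14, 3.14].

INTERFACE

Orientations are given as [roll, pitch, yaw] about the fixed x, y, z axes, in that order (R = Rz(yaw) Ry(pitch) Rx(roll)).
In Python, from station import robot gives the robot as it stands.
- The arm moves only by the tool carry_out, never from a script. Its argument "targets" is a list of rows, each a list of 2 entries, a list of its own where there are three numbers: the shift along the world's x, y, z in cm, then the turn about the world's z in rad. A call has 1 to 10 rows; each row is the pose to reach, as a shift and turn from the pose commanded when the call began; what a row does not reach only later rows make up. A row lasts 1/12 s, in which the tool goes at most 41.7 mm and 7.16 degrees, less where a joint would pass 70% of its speed; a pose out of reach is approached as far as the arm can. A call with a gripper value outside its range is refused whole. "gripper" is the finger opening in cm, from 0 to 8.54, set as the call begins (left out, the last holds). The fingers move at their own pace and stop on an object; the grip force is fixed at half the most. Time passes only in rows, so rows that repeat a pose let the fingers close. It gives the time, the measured TCP pose, the force and the opening at its end, in the units of the state.
- robot.read_state(): the state, without advancing time (a new reading comes with each control period).
- robot.snapshot(name): name is "scene" or "top" or "wrist"; returns a dict with "frame" (384x512x3 uint8, red, green, blue), "intrinsics" (3x3 intrinsics, pixels), "extrinsics" (4x4, takes a point from world to camera coordinates). Camera axes: x right, y up, looking along -z (the intrinsics and any distortion apply to the point x, -y, -z); pixel columns grow to the right and rows downward; lengths in m; the calibration is good to about 2 mm. A picture is of the moment at which its call begins. There is no depth.
- robot.close_job(): hands the job in, once; it reports no verdict.
The state is a dict: "t": time; "qpos": joint angles; "qd": joint speeds; "tau": joint torques, N m; "ee_pos": TCP position; "ee_rot": TCP orientation; "ft_force": force on the tool from outside, world axes, zero at the start; "wrist_torque": the same for the moment, N m; "width": opening from 0.0 (shut) to 1.0 (fully open).
Only numpy, scipy, OpenCV 4.12 (cv2) and the standard library are available. Lean on these libraries where they do the work, as an engineer would, in place of code of your own. Each camera call takes 0.05 s, during which the arm holds its last target. There are 200 camera calls.

TASK

One of the two little lidded pots has slid off centre and hangs partly over the edge of its small round riser. Nudge it back to the middle of the riser with light taps or pushes of the fingertips or the outside of the fingers, so that it stands upright and centred to within about 5 mm. Do not pinch it, lift it, push it hard or tip it over, leave the other pot and everything else on the counter where it stands, and finish clear of it.

Things in the scene. Friction and masses are not known exactly. Their poses are not given: they have to be found in the camera images.
- pot: Off-centre pot: round white stoneware, 62 mm tall, 0.1 to 0.19 kg, loose. Foot 31 mm across; belly 54 mm across at 14 to 20 mm up, where an upright finger beside it touches; cork lid 38 mm at 42 to 48 mm up, knob 15 mm above. Origin: centre of underside, z up. Starts 19 to 28 mm off the riser's centre, any direction. Slides at about 1 N if pushed slowly; rocks or topples if struck or pushed high.
- riser_top (a point): Centre of the flat top face of the riser that carries the pot to be centred: an upright wooden cylinder 76 mm in diameter and 60 mm tall, fixed to the counter. This point lies 60 mm above the counter; the pot's origin should come to lie over it. Its z axis points up; its yaw means nothing to the job.
- pot2: The other pot, identical, already centred on its own riser. Leave it alone. Origin at the centre of its underside.
- riser2_top (a point): Centre of the top face of the other, identical riser, at least 200 mm from the first in y (left or right of it varies).
- honey: Bystander: a loose amber glass jar with a steel cap, 60 mm in diameter, 85 mm tall, on the counter. Origin at the centre of its underside.
- scoop: Bystander: a loose wooden spoon 170 mm long, lying flat on the counter, origin at the underside near its middle.
- tin: Bystander: a loose plain metal tin, 66 mm in diameter, 70 mm tall, on the counter. Origin at the centre of its underside.
Mind the look-alikes: they are no part of the job. Leave any purple look-alike of the part that bears riser2_top alone. What is shaped like the pot but yellow is not meant.

How it is judged:
By the outcome, as a careful person would: the job done as asked, in the order asked, and still so for the second after the job is handed in, with the robot touching nothing.
It also fails if it takes over 58 s, if anything falls off the work surface, if the arm or the gripper's body presses on something with over 40 N, if the wrist force passes 120 N, or if a joint passes its speed limit or range.

## Working session

There is one attempt and no reset: what is moved stays moved. The work goes in short steps, Python scripts to look and compute and a tool call to move; the robot and the scene stay as the last step left them, time stands still between calls to the robot, and variables do not carry over. Pictures are saved under pics/ and viewed, about 8 in all and at most 12, crops included, and the job is handed in when it is done.

Besides the shell and the picture viewer there is one more tool, called after ">>>" in YAML: its name, and indented under it one key for each argument. carry_out: Moves the arm, as the interface text tells. Its arguments: {"type":"object","properties":{"targets":{"type":"array"},"gripper":{"type":"number"}},"required":["targets"]}

```bash
mkdir -p pics
cat > h.py <<'E'
import numpy as np, cv2
from station import robot
def snap(n,f=None):
    s=robot.snapshot(n)
    im=cv2.cvtColor(s["frame"],cv2.COLOR_RGB2BGR)
    if f: cv2.imwrite("pics/"+f,im)
    return im,np.array(s["intrinsics"]),np.array(s["extrinsics"])
def ray(K,E,u,v):
    d=np.linalg.inv(K)@[u,v,1]; d=np.array([d[0],-d[1],-d[2]])
    R=E[:3,:3]; return -R.T@E[:3,3], R.T@d
def onz(K,E,u,v,z):
    o,d=ray(K,E,u,v); return o+d*(z-o[2])/d[2]
def proj(K,E,p):
    c=E[:3,:3]@p+E[:3,3]; q=K@[c[0],-c[1],-c[2]]; return q[:2]/q[2]
E
python3 - <<'E'
from h import *
a,K,X=snap("top","top0.png"); b,K2,X2=snap("scene","scene0.png")
cv2.imwrite("pics/both0.png",cv2.resize(np.vstack([a,b]),None,fx=.78,fy=.78))
for k,x in((K,X),(K2,X2)): print(k.round(1).tolist(),ray(k,x,256,192)[0].round(3),ray(k,x,256,192)[1].round(3))
s=robot.read_state(); print(s['t'],s['ee_pos'],s['ee_rot'],s['width'])
E
```

```text
[[406.7, 0.0, 259.2], [0.0, 406.7, 188.9], [0.0, 0.0, 1.0]] [ 0.529 -0.002  0.88 ] [ 0.089  0.011 -0.996]
[[432.1, 0.0, 255.3], [0.0, 432.1, 183.4], [0.0, 0.0, 1.0]] [1.293 0.336 0.745] [-0.677 -0.315 -0.666]
0.1 [0.13415382 0.58420274 0.23055063] [-3.13998091e+00 -1.81483250e-04  2.91574652e+00] 0.997016514771116
```

View pics/both0.png

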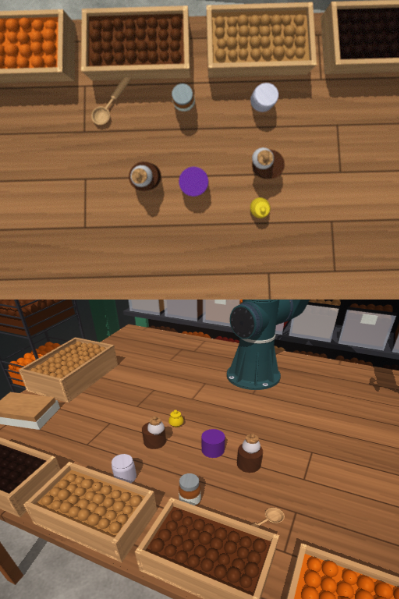

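The downscaled top view shows two white pots on dark risers at about (145,176) and (263,160), which is full-resolution (186,226) and (337,205). The purple riser at (194,181) and the yellow pot at (261,209) are look-alikes. I'll enlarge both pots.

Run:
```python
from h import *
a=cv2.imread("pics/top0.png"); b=cv2.imread("pics/scene0.png")
f=lambda i,u,v:cv2.resize(i[v-35:v+35,u-35:u+35],(380,380),interpolation=cv2.INTER_CUBIC)[:290+90]
o=np.vstack([np.hstack([f(a,186,226),f(a,340,205)]),np.hstack([f(b,320,195),f(b,197,170)])])
cv2.imwrite("pics/crop1.png",cv2.resize(o,(600,600)))
print(a[226-35:226+35:5,186-35:186+35:5].tolist()[7])
```

```text
[[65, 101, 139], [65, 100, 141], [64, 97, 136], [41, 58, 86], [77, 126, 168], [77, 116, 154], [50, 75, 101], [74, 120, 158], [118, 119, 120], [35, 42, 69], [29, 44, 74], [30, 46, 71], [49, 70, 101], [47, 69, 95]]
```

View pics/crop1.png

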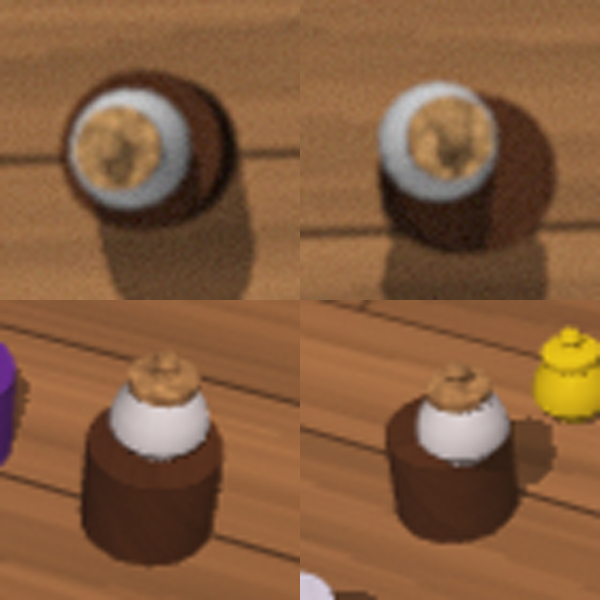

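Crop: the left pot (full-res (182,226)) sits centred once parallax is allowed for. The right pot (337,203) hangs over the upper-left edge of its riser (centre about (345,208)), so it is the one to centre. It is white, and its riser is brown, not purple. Now I'll measure it.

```bash
cat >> h.py <<'E'
from scipy.optimize import least_squares
def circ(P,r=None):
    c=P[:,:2].mean(0)
    if r: s=least_squares(lambda q:np.hypot(*(P[:,:2]-q).T)-r,c,loss='soft_l1',f_scale=.001); return s.x,np.abs(s.fun).max()
    s=least_squares(lambda q:np.hypot(*(P[:,:2]-q[:2]).T)-q[2],[*c,.03],loss='soft_l1',f_scale=.001); return s.x,np.abs(s.fun).max()
def potfit(im,K,X,roi,z=.077,smax=75):
    u0,u1,v0,v1=roi; hsv=cv2.cvtColor(im,cv2.COLOR_BGR2HSV)
    m=np.zeros(im.shape[:2],np.uint8); m[v0:v1,u0:u1]=((hsv[...,1]<smax)&(hsv[...,2]>60))[v0:v1,u0:u1]*255
    c=max(cv2.findContours(m,cv2.RETR_EXTERNAL,cv2.CHAIN_APPROX_NONE)[0],key=cv2.contourArea)
    h=cv2.convexHull(c)[:,0].astype(float); P=np.array([onz(K,X,*p,z) for p in h])
    return circ(P),h
def riserfit(im,K,X,guess,angs,z=.06,r=.038):
    # strongest outward rise in brightness near the expected rim, in world rays
    g=cv2.GaussianBlur(im[...,2],(3,3),0).astype(np.float32); out=[]
    rr=np.arange(r-.012,r+.012,.0005)
    for _ in range(4):
        P=[]
        for a in angs:
            q=np.array([proj(K,X,np.array([guess[0]+k*np.cos(a),guess[1]+k*np.sin(a),z])) for k in rr]).astype(np.float32)
            s=cv2.remap(g,q[:,0][None],q[:,1][None],cv2.INTER_LINEAR)[0]
            d=s[6:]-s[:-6]; i=d.argmax()
            if d[i]>15: P.append([guess[0]+rr[i+3]*np.cos(a),guess[1]+rr[i+3]*np.sin(a)])
        P=np.array(P); c,e=circ(P,r); guess=c
    return c,e,circ(P),len(P)
E
python3 - <<'E'
from h import *
im,K,X=snap("top")
for n,roi,uv in(("pot",(315,368,180,240),(345,208)),("pot2",(155,212,200,250),(188,226))):
    (c,e),h=potfit(im,K,X,roi); print(n,c.round(4),e.round(4),h.min(0),h.max(0))
    g=onz(K,X,*uv,.06)[:2]; print('g',g.round(4))
    # outward side: pot -> world -y (image right); pot2 -> +y
    A=np.radians(np.arange(-130,-45,5)) if n=="pot" else np.radians(np.arange(40,140,5))
    print(riserfit(im,K,X,g,A))
im,K,X=snap("scene")
for n,roi,g in (("pot",(175,225,140,215),None),("pot2",(300,345,165,235),None)):
    (c,e),h=potfit(im,K,X,roi); print("scene",n,c.round(4),e,h.min(0),h.max(0))
E
```

```text
pot [ 0.5758 -0.1515  0.0278] 0.0014 [323. 189.] [350. 216.]
g [ 0.5658 -0.1707]
(array([ 0.56202378, -0.1713632 ]), np.float64(0.005993310628378344), (array([ 0.56181127, -0.16899953,  0.04022271]), np.float64(0.005477103477339741)), 17)
pot2 [0.5392 0.1568 0.0281] 0.0005 [167. 211.] [195. 239.]
g [0.5376 0.1459]
(array([0.53915855, 0.15506142]), np.float64(0.0011649898552774998), (array([0.53924827, 0.15827343, 0.03518868]), np.float64(0.0008407225203418897)), 19)
scene pot [ 0.574  -0.1523  0.0303] 0.006305560608985326 [189. 157.] [210. 173.]
scene pot2 [0.5383 0.1541 0.0298] 0.0044942348086432285 [310. 180.] [333. 197.]
```

Measured: pot at (0.576, -0.1515) and riser top at (0.562, -0.171), an offset of 24 mm, which fits the 19–28 mm given. As a check, pot2 comes out at (0.539, 0.157) against its riser at (0.539, 0.155), so it is centred. I'll push from the +x+y side towards about -126°, with the two fingertips slightly apart and side by side.

>>> carry_out:
  targets:
    - [[47.8,-68.4,0],-1.967]
    - [[47.8,-68.4,0],-1.967]
    - [[47.8,-68.4,0],-1.967]
    - [[47.8,-68.4,0],-1.967]
    - [[47.8,-68.4,0],-1.967]
    - [[47.8,-68.4,0],-1.967]
    - [[47.8,-68.4,0],-1.967]
    - [[47.8,-68.4,0],-1.967]
    - [[47.8,-68.4,0],-1.967]
    - [[47.8,-68.4,0],-1.967]
  gripper: 2

```text
t: 1.03
ee_pos: [0.3736, 0.2414, 0.2314]
ee_rot: [3.141, -0.0, 1.66]
ft_force: [0.4, 0.3, -0.9]
width: 0.235
```

>>> carry_out:
  targets:
    - [[23.9,-34.1,0],-0.71]
    - [[23.9,-34.1,0],-0.71]
    - [[23.9,-34.1,0],-0.71]
    - [[23.9,-34.1,0],-0.71]
    - [[23.9,-34.1,0],-0.71]
    - [[23.9,-34.1,0],-0.71]
    - [[23.9,-34.1,0],-0.71]
    - [[23.9,-34.1,0],-0.71]
    - [[23.9,-34.1,0],-0.71]
    - [[23.9,-34.1,0],-0.71]

```text
t: 1.87
ee_pos: [0.6127, -0.0998, 0.231]
ee_rot: [-3.141, 0.0, 0.955]
ft_force: [-0.2, 0.7, 0.1]
width: 0.232
```

Run:
```python
from h import *
im,K,X=snap("wrist","w1.png"); t,_,_=snap("top","t1.png")
print(K[0,0],ray(K,X,256,192)); s=robot.read_state(); print(s['t'],s['ee_pos'],s['ee_rot'],s['qpos'])
cv2.imwrite("pics/b1.png",cv2.resize(np.vstack([im,t]),None,fx=.78,fy=.78))
```

```text
343.9691595995337 (array([ 0.65855293, -0.03542546,  0.37365007]), array([-0.1774181 , -0.24825737, -0.95232689]))
1.9667 [ 0.61575221 -0.10349976  0.23094765] [3.13737222e+00 4.44425576e-04 9.51487747e-01] [-0.27599843  0.39203469  1.45859444 -0.00191566  1.28713945  0.34384183]
```

View pics/b1.png

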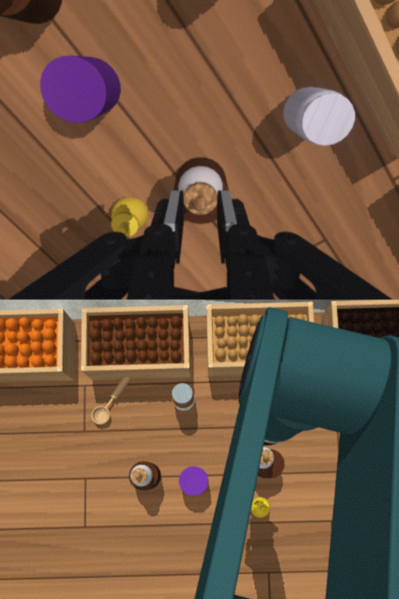

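Wrist view: the pot is at about (200,190) of the scaled picture, between the open fingertips (173 and 228), and the tin and purple riser are well away. Next is lowering.

>>> carry_out:
  targets:
    - [[0,0,-4],0]
    - [[0,0,-8],0]
    - [[0,0,-11],0]
    - [[0,0,-13],0]
    - [[0,0,-15],0]
    - [[0,0,-16.4],0]
    - [[0,0,-16.4],0]
    - [[0,0,-16.4],0]

```text
t: 2.63
ee_pos: [0.611, -0.0971, 0.0666]
ee_rot: [-3.139, 0.001, 0.956]
ft_force: [0.5, -0.2, 0.3]
width: 0.236
```

Run:
```python
from h import *
im,K,X=snap("wrist"); t,K2,X2=snap("scene")
s=robot.read_state(); print(s['t'],s['ee_pos'],s['ee_rot'],s['ft_force'],s['width'])
(c,e),h=potfit(t,K2,X2,(175,225,140,215)); print(c,e,h.min(0),h.max(0))
for n,p in(("pot",(.5758,-.1515,.077)),("knob",(.5758,-.1515,.12)),("riser",(.562,-.171,.06)),("tcp",s['ee_pos'])): print(n,proj(K,X,np.array(p)).round(),proj(K2,X2,np.array(p)).round())
cv2.imwrite("pics/b2.png",np.vstack([cv2.resize(im,(400,300)),cv2.resize(t[110:230,110:270],(400,300),interpolation=cv2.INTER_CUBIC)]))
```

```text
2.7333 [ 0.61264812 -0.09770525  0.06831901] [ 3.14037047e+00 -5.30342082e-04  9.56065786e-01] [ 0.21353733 -0.02521953  0.95124962] 0.2291753995404573
[ 0.5498591  -0.17600819  0.03574295] 0.014662886846594541 [182. 149.] [199. 165.]
pot [261. 387.] [200. 164.]
knob [263. 483.] [198. 151.]
riser [261. 394.] [197. 165.]
tcp [260. 261.] [212. 181.]
```

View pics/b2.png

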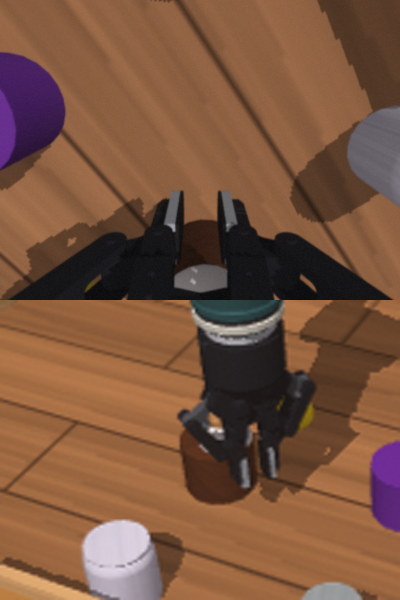

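The fingers are aligned: the pot's white top is centred at (202,268) between finger tips at 177 and 225, and the scene view shows the tips beside the riser. I'll approach, then push slowly at 1 mm per row.

>>> carry_out:
  targets:
    - [[-0.3,-0.4,0],0]
    - [[-0.6,-0.8,0],0]
    - [[-0.9,-1.2,0],0]
    - [[-1.1,-1.5,0],0]
    - [[-1.2,-1.65,0],0]
    - [[-1.28,-1.78,0],0]
    - [[-1.28,-1.78,0],0]

```text
t: 3.32
ee_pos: [0.599, -0.116, 0.0673]
ee_rot: [-3.141, -0.0, 0.955]
ft_force: [-0.1, 0.6, 0.4]
width: 0.233
```

>>> carry_out:
  targets:
    - [[-0.06,-0.08,0],0]
    - [[-0.12,-0.16,0],0]
    - [[-0.17,-0.24,0],0]
    - [[-0.23,-0.32,0],0]
    - [[-0.29,-0.4,0],0]
    - [[-0.35,-0.49,0],0]
    - [[-0.41,-0.57,0],0]
    - [[-0.46,-0.65,0],0]
    - [[-0.52,-0.73,0],0]
    - [[-0.58,-0.81,0],0]

```text
t: 4.15
ee_pos: [0.5935, -0.1237, 0.0673]
ee_rot: [3.141, -0.0, 0.956]
ft_force: [1.3, 0.5, 0.5]
width: 0.232
```

Run:
```python
from h import *
im,K,X=snap("wrist"); t,K2,X2=snap("scene")
s=robot.read_state(); print(s['t'],s['ee_pos'],s['ft_force'],s['width'])
cv2.imwrite("pics/b3.png",np.vstack([cv2.resize(im[192:],(600,288)),cv2.resize(t[130:210,150:250],(400,310),interpolation=cv2.INTER_CUBIC)[:, :].copy() if 0 else cv2.resize(t[135:205,137:283],(600,288),interpolation=cv2.INTER_CUBIC)]))
```

```text
4.25 [ 0.59334191 -0.12382349  0.0672751 ] [ 0.42727056  0.70388014 -0.02693019] 0.23157224996920447
```

View pics/b3.png

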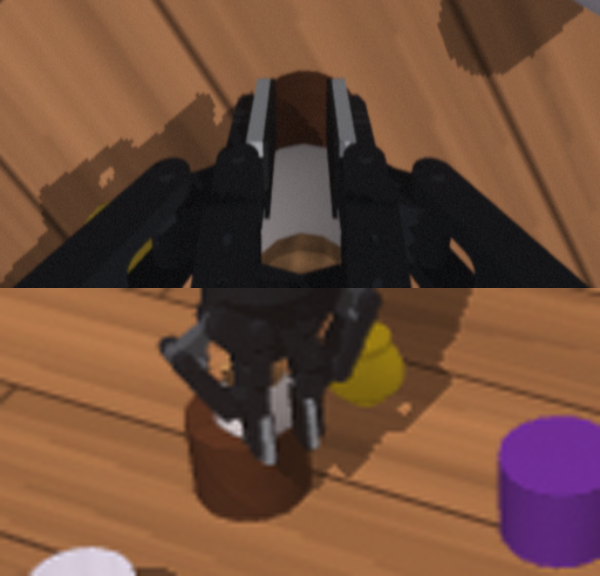

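Wrist view: the belly is just at the finger edges and the force is about 1 N. Continuing 16 mm, slowly, then looking again.

>>> carry_out:
  targets:
    - [[-0.06,-0.08,0],0]
    - [[-0.12,-0.16,0],0]
    - [[-0.17,-0.24,0],0]
    - [[-0.23,-0.32,0],0]
    - [[-0.29,-0.4,0],0]
    - [[-0.35,-0.49,0],0]
    - [[-0.41,-0.57,0],0]
    - [[-0.46,-0.65,0],0]
    - [[-0.52,-0.73,0],0]
    - [[-0.58,-0.81,0],0]

```text
t: 5.08
ee_pos: [0.5875, -0.1318, 0.0672]
ee_rot: [-3.141, -0.0, 0.956]
ft_force: [0.2, -0.6, 0.1]
width: 0.234
```

>>> carry_out:
  targets:
    - [[-0.06,-0.08,0],0]
    - [[-0.12,-0.16,0],0]
    - [[-0.17,-0.24,0],0]
    - [[-0.23,-0.32,0],0]
    - [[-0.29,-0.4,0],0]
    - [[-0.35,-0.49,0],0]
    - [[-0.35,-0.49,0],0]

```text
t: 5.67
ee_pos: [0.5839, -0.1369, 0.0672]
ee_rot: [-3.141, 0.0, 0.956]
ft_force: [0.1, 0.2, 0.8]
width: 0.237
```

Run:
```python
from h import *
s=robot.read_state(); print(s['t'],s['ee_pos'],s['ft_force'],s['width'])
```

```text
5.6667 [ 0.58392432 -0.13688462  0.06724108] [0.149488   0.18518038 0.8029567 ] 0.23654758120971564
```

>>> carry_out:
  targets:
    - [[0.3,0.4,0],0]
    - [[1.2,1.6,0],0]
    - [[2.3,3.2,0],0]
    - [[2.3,3.2,3],0]
    - [[2.3,3.2,7],0]
    - [[2.3,3.2,11],0]
    - [[2.3,3.2,15],0]
    - [[2.3,3.2,16.4],0]
    - [[1,6,16.4],0]
    - [[-1,9.5,16.4],0]

```text
t: 6.5
ee_pos: [0.5776, -0.0423, 0.2335]
ee_rot: [3.135, -0.003, 0.953]
ft_force: [-0.8, 1.6, -0.4]
width: 0.234
```

>>> carry_out:
  targets:
    - [[-20,45,0],0]
    - [[-20,45,0],0]
    - [[-20,45,0],0]
    - [[-20,45,0],0]
    - [[-20,45,0],0]
    - [[-20,45,0],0]
    - [[-20,45,0],0]
    - [[-20,45,0],0]
    - [[-20,45,0],0]
    - [[-20,45,0],0]

```text
t: 7.33
ee_pos: [0.4034, 0.3419, 0.2316]
ee_rot: [3.142, -0.001, 0.956]
ft_force: [1.7, -0.7, 0.8]
width: 0.235
```

>>> carry_out:
  targets:
    - [[-4,8,0],0]
    - [[-4,8,0],0]
    - [[-4,8,0],0]
    - [[-4,8,0],0]

```text
t: 7.67
ee_pos: [0.363, 0.4222, 0.2313]
ee_rot: [-3.141, -0.001, 0.961]
ft_force: [-0.5, 0.0, -0.0]
width: 0.238
```

```bash
cat > m.py <<'E'
import sys
from h import *
im,K,X=snap("top"); b,K2,X2=snap("scene")
for n,roi,uv,A in(("pot",(315,368,180,240),(345,208),(-150,-20)),("pot2",(155,212,200,250),(188,226),(30,150))):
    (c,e),h=potfit(im,K,X,roi)
    g=onz(K,X,*uv,.06)[:2]; r=riserfit(im,K,X,g,np.radians(np.arange(*A,5)))
    print(n,c.round(4),e.round(4),"riser",r[0].round(4),r[1].round(4),r[2][0].round(4),"diff",(c[:2]-r[0]).round(4))
f=lambda i,u,v,k=35:cv2.resize(i[v-k:v+k,u-k:u+k],(300,300),interpolation=cv2.INTER_CUBIC)
cv2.imwrite("pics/"+sys.argv[1],np.vstack([np.hstack([f(im,186,226),f(im,340,205)]),np.hstack([f(b,320,195),f(b,197,170)])]))
print(robot.read_state()['t'],robot.read_state()['ee_pos'])
E
python3 m.py c4.png
```

```text
pot [ 0.5628 -0.1664  0.0281] 0.0013 riser [ 0.5615 -0.1716] 0.01 [ 0.5614 -0.1707  0.0388] diff [0.0013 0.0051]
pot2 [0.5394 0.1571 0.028 ] 0.0006 riser [0.539 0.155] 0.001 [0.5391 0.1573 0.0361] diff [0.0004 0.0021]
7.7667 [0.36452163 0.41913842 0.23109949]
```

View pics/c4.png

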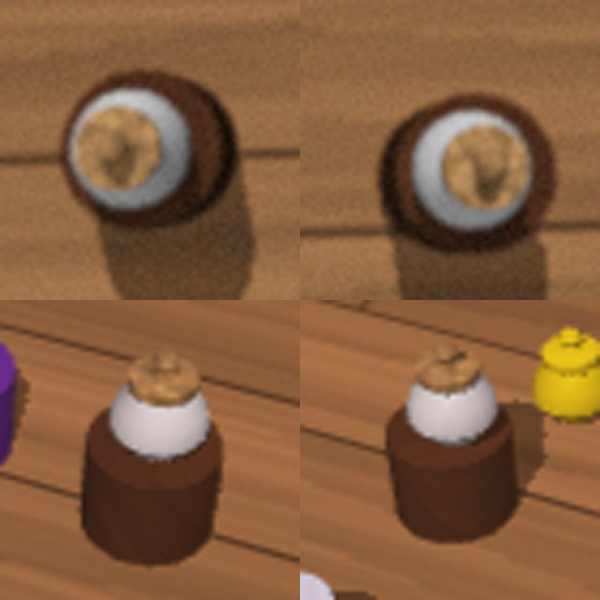

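Wrist pushes worked: the pot stands upright, and in the top crop it is at (472,168) against a riser of about (467,172). I'll refine the rim estimate using only the well-lit outer arc, mirrored on pot2 as a control.

```bash
cat > m2.py <<'E'
from h import *
im,K,X=snap("top")
for n,roi,g,sg in(("pot",(315,368,180,240),(.5620,-.171),-1),("pot2",(155,212,200,250),(.5392,.157),1)):
    (c,e),h=potfit(im,K,X,roi)
    for A in((-40,110),(-10,110),(-40,80),(0,100)):
        r=riserfit(im,K,X,np.array(g),sg*np.radians(np.arange(*A,4)))
        print(n,A,c[:2].round(4),"riser",r[0].round(4),r[1].round(4),r[2][0].round(4),"diff",((c[:2]-r[0])*1e3).round(1),((c[:2]-r[2][0][:2])*1e3).round(1))
s=robot.read_state();print(s['t'],s['ee_pos'])
E
python3 m2.py
```

```text
pot (-40, 110) [ 0.5627 -0.1663] riser [ 0.5614 -0.1713] 0.0019 [ 0.5607 -0.1708  0.0387] diff [1.3 5. ] [2.  4.5]
pot (-10, 110) [ 0.5627 -0.1663] riser [ 0.5613 -0.1715] 0.0006 [ 0.5619 -0.1721  0.0373] diff [1.4 5.2] [0.9 5.8]
pot (-40, 80) [ 0.5627 -0.1663] riser [ 0.5614 -0.1714] 0.0017 [ 0.5594 -0.1707  0.0399] diff [1.3 5.2] [3.4 4.4]
pot (0, 100) [ 0.5627 -0.1663] riser [ 0.5613 -0.1715] 0.0006 [ 0.5618 -0.172   0.0373] diff [1.4 5.2] [0.9 5.8]
pot2 (-40, 110) [0.5394 0.1569] riser [0.5385 0.1551] 0.003 [0.5368 0.1538 0.0398] diff [0.8 1.8] [2.6 3.1]
pot2 (-10, 110) [0.5394 0.1569] riser [0.5381 0.1555] 0.0009 [0.5382 0.1555 0.0379] diff [1.2 1.4] [1.2 1.3]
pot2 (-40, 80) [0.5394 0.1569] riser [0.5387 0.1547] 0.0025 [0.535  0.1532 0.0415] diff [0.6 2.2] [4.4 3.6]
pot2 (0, 100) [0.5394 0.1569] riser [0.5381 0.1556] 0.0006 [0.5375 0.155  0.0388] diff [1.2 1.2] [1.8 1.9]
7.8167 [0.36500586 0.41843197 0.23112738]
```

The control gives a bias of about (1.2, ±1.4) mm, so the pot is still about 6 mm off in +y and under 1 mm off in x. The 36 mm standoff matched the last push. One more 6 mm push straight along -y, with the gripper turned to suit.

>>> carry_out:
  targets:
    - [[19.8,-52.4,0],0.61]
    - [[19.8,-52.4,0],0.61]
    - [[19.8,-52.4,0],0.61]
    - [[19.8,-52.4,0],0.61]
    - [[19.8,-52.4,0],0.61]
    - [[19.8,-52.4,0],0.61]
    - [[19.8,-52.4,0],0.61]
    - [[19.8,-52.4,0],0.61]
    - [[19.8,-52.4,0],0.61]
    - [[19.8,-52.4,0],0.61]

```text
t: 8.65
ee_pos: [0.505, 0.0452, 0.2316]
ee_rot: [3.141, 0.0, 1.563]
ft_force: [0.4, 1.4, 0.3]
width: 0.236
```

>>> carry_out:
  targets:
    - [[5.7,-14.8,0],0]
    - [[5.7,-14.8,0],0]
    - [[5.7,-14.8,0],0]
    - [[5.7,-14.8,0],0]
    - [[5.7,-14.8,0],0]
    - [[5.7,-14.8,0],0]
    - [[5.7,-14.8,0],0]
    - [[5.7,-14.8,0],0]
    - [[5.7,-14.8,0],0]

```text
t: 9.4
ee_pos: [0.5613, -0.098, 0.2313]
ee_rot: [-3.141, -0.0, 1.567]
ft_force: [0.1, 0.2, -0.4]
width: 0.237
```

>>> carry_out:
  targets:
    - [[0,0,-4],0]
    - [[0,0,-8],0]
    - [[0,0,-11],0]
    - [[0,0,-13],0]
    - [[0,0,-15],0]
    - [[0,0,-16.4],0]
    - [[0,0,-16.4],0]
    - [[0,0,-16.4],0]
    - [[0,0,-16.4],0]
    - [[0,0,-16.4],0]

```text
t: 10.23
ee_pos: [0.5631, -0.0989, 0.0687]
ee_rot: [3.139, 0.001, 1.566]
ft_force: [0.0, 0.4, 0.5]
width: 0.234
```

>>> carry_out:
  targets:
    - [[0,-0.4,0],0]
    - [[0,-0.9,0],0]
    - [[0,-1.4,0],0]
    - [[0,-1.8,0],0]
    - [[0,-2.1,0],0]
    - [[0,-2.3,0],0]
    - [[0,-2.4,0],0]
    - [[0,-2.5,0],0]
    - [[0,-2.5,0],0]
    - [[0,-2.5,0],0]

```text
t: 11.07
ee_pos: [0.562, -0.1239, 0.0672]
ee_rot: [-3.141, -0.0, 1.566]
ft_force: [-0.5, -0.2, -0.3]
width: 0.235
```

>>> carry_out:
  targets:
    - [[0,-0.1,0],0]
    - [[0,-0.2,0],0]
    - [[0,-0.3,0],0]
    - [[0,-0.4,0],0]
    - [[0,-0.5,0],0]
    - [[0,-0.6,0],0]
    - [[0,-0.7,0],0]
    - [[0,-0.8,0],0]
    - [[0,-0.9,0],0]
    - [[0,-1.0,0],0]

```text
t: 11.9
ee_pos: [0.5621, -0.134, 0.0673]
ee_rot: [3.142, -0.0, 1.566]
ft_force: [0.3, 1.7, 0.0]
width: 0.233
```

>>> carry_out:
  targets:
    - [[0,-0.1,0],0]
    - [[0,-0.2,0],0]
    - [[0,-0.26,0],0]
    - [[0,-0.26,0],0]
    - [[0,-0.26,0],0]

```text
t: 12.32
ee_pos: [0.5619, -0.1367, 0.0672]
ee_rot: [-3.141, 0.0, 1.566]
ft_force: [0.8, -0.0, 0.8]
width: 0.23
```

>>> carry_out:
  targets:
    - [[0,0.3,0],0]
    - [[0,1.5,0],0]
    - [[0,3.5,0],0]
    - [[0,4,2],0]
    - [[0,4,6],0]
    - [[0,4,10],0]
    - [[0,4,14],0]
    - [[0,4,16.4],0]
    - [[-1,7,16.4],0]
    - [[-2,10.5,16.4],0]

```text
t: 13.15
ee_pos: [0.5439, -0.032, 0.2338]
ee_rot: [3.136, 0.001, 1.563]
ft_force: [-0.5, 1.8, -0.8]
width: 0.238
```

>>> carry_out:
  targets:
    - [[-18,45,0],0]
    - [[-18,45,0],0]
    - [[-18,45,0],0]
    - [[-18,45,0],0]
    - [[-18,45,0],0]
    - [[-18,45,0],0]
    - [[-18,45,0],0]
    - [[-18,45,0],0]
    - [[-18,45,0],0]
    - [[-18,45,0],0]

```text
t: 13.98
ee_pos: [0.3852, 0.3575, 0.2314]
ee_rot: [3.142, -0.0, 1.566]
ft_force: [1.0, 0.2, -0.4]
width: 0.234
```

>>> carry_out:
  targets:
    - [[-4,8,0],0]
    - [[-4,8,0],0]
    - [[-4,8,0],0]
    - [[-4,8,0],0]

```text
t: 14.32
ee_pos: [0.345, 0.4378, 0.2311]
ee_rot: [-3.141, -0.0, 1.571]
ft_force: [-0.5, -0.2, 0.1]
width: 0.235
```

```bash
python3 m2.py; python3 m.py c5.png | tail -1
```

```text
pot (-40, 110) [ 0.5615 -0.1724] riser [ 0.5617 -0.1716] 0.0014 [ 0.5614 -0.1714  0.0382] diff [-0.1 -0.8] [ 0.1 -1. ]
pot (-10, 110) [ 0.5615 -0.1724] riser [ 0.5614 -0.1718] 0.0006 [ 0.5618 -0.1722  0.0375] diff [ 0.1 -0.6] [-0.2 -0.2]
pot (-40, 80) [ 0.5615 -0.1724] riser [ 0.5616 -0.1715] 0.0017 [ 0.5596 -0.1707  0.0399] diff [-0.1 -0.9] [ 1.9 -1.7]
pot (0, 100) [ 0.5615 -0.1724] riser [ 0.5614 -0.1717] 0.0005 [ 0.5617 -0.172   0.0377] diff [ 0.1 -0.6] [-0.1 -0.4]
pot2 (-40, 110) [0.5393 0.157 ] riser [0.5385 0.1551] 0.003 [0.537  0.1541 0.0395] diff [0.9 1.9] [2.3 2.9]
pot2 (-10, 110) [0.5393 0.157 ] riser [0.538  0.1556] 0.0006 [0.5384 0.156  0.0376] diff [1.3 1.4] [1. 1.]
pot2 (-40, 80) [0.5393 0.157 ] riser [0.5385 0.1551] 0.003 [0.5348 0.1536 0.0415] diff [0.8 1.9] [4.5 3.4]
pot2 (0, 100) [0.5393 0.157 ] riser [0.5381 0.1557] 0.0006 [0.5379 0.1554 0.0383] diff [1.2 1.3] [1.4 1.6]
14.3667 [0.3459628  0.43595899 0.23098923]
14.4667 [0.34716082 0.43428185 0.23104332]
```

View pics/c5.png

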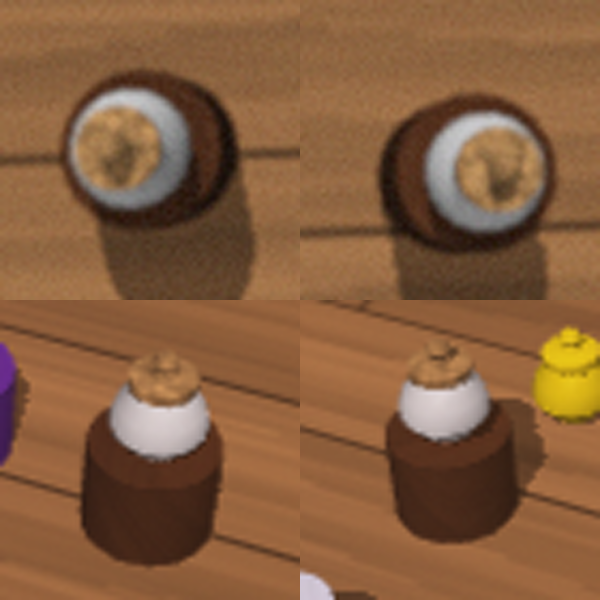

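The pot and pot2 now mirror each other in both views, so I'm handing in.

```bash
python3 -c "
from station import robot
print(robot.close_job())"
```

```text
the job is handed in; nothing more can be done
None
```

The off-centre pot is back in the middle of its riser and upright, as near as the cameras show: about 1 mm off, well inside the 5 mm asked for. I used two slow pushes at belly height with slightly parted fingertips: one diagonal, about 19 mm, then one along -y, about 6 mm. The arm then backed off well clear, and I handed the job in at about 14.5 s.

- **Centring:** the last top view puts the pot at (0.5615, -0.1724) and its riser at (0.5614, -0.1717), so 0.1 mm off in x and 0.7 mm in y.
- **Force:** readings around the pushes stayed under 2 N.
- **Other pot:** it measured within 0.5 mm of where it started. The oblique view agreed: both pots sit symmetrically on their risers.
- **Disagreements:** the same method put the untouched, centred pot2 1–2 mm off its riser, so allow that much uncertainty. A few rim fits with the radius left free, or over a wider arc, scattered by 2–5 mm; I relied on the well-lit outer arc with the known radius.
- **Not checked:** I did not re-measure the honey jar, scoop or tin at the end, but the arm was never brought near them.

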